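Eject a used pipette tip into the waste tray with the two-stage trigger

ROBOT

A 6-joint arm with a two-finger parallel gripper is mounted at the origin on a cart in front of the work surface, level with it; the furniture and walls round the work are solid. World frame = base frame: x ahead of the robot, y to its left, z up, the work surface at z = 0. Lengths are in m, angles in rad, forces in N, time in s.
With the tool pointing down it reaches from about 0.325 to 0.775 m from the base axis. Payload 5.5 kg.
Tool frame: the origin (TCP) lies at the very end of the fingers, on their centre line; the grasp point (between the pads) lies 19 mm behind it (manip.tcp_to_grasp is the distance from the TCP to the grasp point, in m); z points along the fingers, y is the line along which they close (so a half turn about z gives the same grasp; the last joint's range is limited). The gripper opens to 88 mm and grips with 3 to 60 N. Pads are 20 mm wide; open, the fingers measure 115 mm over their backs; the gripper's body (75 mm by 178 mm) begins 61 mm behind the grasp point.
Start: joints at [-1.391, 0.091, 1.231, -0, 1.82, -0.057], TCP at [0.141, -0.583, 0.223] pointing down, gripper open.
Joint ranges: [-2.87, 2.87], [-0.86, 2.18], [0.17, 2.46], [-1.51, 4.65], [0.06, 2.69], [-2.65, 2.65]. Speed limits (rad/s): [2.57, 2.57, 3.01, 3.14, 3.14, 3.14].

INTERFACE

Orientations are given as a 3x3 rotation matrix whose columns are the frame's x, y, z axes.
In Python, from station import manip, viewer, ticket, nets gives the robot as it stands.
- The arm moves only by the shell command python3 -m crank 'ROWS' [FORCE]. ROWS is a JSON object of lists of equal length, an entry for each row: "turn": the turn, a rotation vector about the world's x, y, z in degrees, a list of three; "linear": the shift along the world's x, y, z in m, a list of three; "gripper": the finger opening in m, from 0 to 0.0878. In form: {"turn": [[ax, ay, az], ...], "linear": [[dx, dy, dz], ...], "gripper": [gripper, ...]}. A call has 1 to 12 rows; each row is the pose to reach, as a shift and turn from the pose commanded when the call began; what a row does not reach only later rows make up. A row lasts 1/12 s, in which the tool goes at most 41.7 mm and 7.16 degrees, less where a joint would pass 70% of its speed; a pose out of reach is approached as far as the arm can. A call with a gripper value outside its range is refused whole. The fingers move at their own pace and stop on an object; FORCE is the grip in N (left out, the last holds). Time passes only in rows, so rows that repeat a pose let the fingers close. It gives the time, the measured TCP pose, the force, the opening and the grip force at its end, in the units of the state.
- manip.read_state(): the state, without advancing time (a new reading comes with each control period).
- viewer.get_image(name): name is "scene" or "top" or "wrist"; returns the picture (384x512x3 uint8, red, green, blue); there is no depth.
- viewer.calibration(name): a dict with "mtx" (3x3 intrinsics, pixels), "position" and "orientation" of the camera in the world; the wrist camera has in their place "tool_from_camera" (4x4, takes a point from camera to tool coordinates, whose origin is the TCP and whose axes are the flange's). Camera axes: x right, y down, z forward; pixel columns grow to the right and rows downward; lengths in m; the calibration is good to about 2 mm. The wrist camera is an equidistant fisheye: a pixel r from the principal point sees the ray r / f radians off the axis. A picture is of the moment at which its call begins: read the wrist's pose just before it. calibration takes no time and is no camera call.
- ticket.finish_job(): hands the job in; it is judged then, once.
Trained networks look in the newest picture that a camera, given by its name, has taken for a name from the list of things; names that differ only in an ending like _2 or _b are one class to them, and where a whole thing is asked for, a point or a joint stands for the part that bears it (a point fixed in the world has none). Each returns a list of dicts, best first, with "conf" (0 to 1); they miss things now and then, are a little off and sometimes report something else, mostly with a low value. They report only what shows in the picture. A call takes as long as a camera call. They do not tell look-alikes from the thing itself.
- nets.search_frame(camera, label): "point" ([column, row] as shares, 0 to 1, of the picture: columns of its width, rows of its height, amid what is visible of it).
- nets.trace(camera, label): "mask" (384x512 bool, what is visible of it) and "point" ([column, row] as shares, 0 to 1, of the picture: columns of its width, rows of its height, amid what is visible of it).
- nets.landmark_of(camera, label): "point" ([column, row] as shares, 0 to 1, of the picture: columns of its width, rows of its height: a listed point, or the origin of a listed thing).
The state is a dict: "time_s": time; "joints": joint angles; "qd": joint speeds; "joint_torque": joint torques, N m; "position": TCP position; "orientation": TCP orientation; "ft_force": force on the tool from outside, world axes, zero at the start; "wrist_torque": the same for the moment, N m; "width": finger opening in m; "gripper_force": force on a finger pad.
Only numpy, scipy, OpenCV 4.12 (cv2) and the standard library are available. Lean on these libraries where they do the work, as an engineer would, in place of code of your own. Each camera call takes 0.05 s, during which the arm holds its last target. There are 200 camera calls.

TASK

The pipette in the bench stand still carries its used tip. Take the glass beaker out from under it and stand it upright on the open bench at least 12 cm away, slide the metal waste tray under the tip instead, then squeeze the pipette's trigger through its first-stage pressure point right into the second stage, so that the tip drops into the tray, and let go of the trigger. Never touch the used tip, never tip the beaker, and leave the three bottles where they stand.

Things in the scene. Friction and masses are not known exactly. Their poses are not given: they have to be found in the camera images.
- stand: Fixed stand holding a white pipette upright. Origin on the bench under the pipette's axis; z up; +x towards its foot (x 85 to 195 mm, 150 mm wide, 22 mm high) and column (16 mm thick at x = 125 mm, 248 mm high). Under the tip is bare bench, open to the front (-x) and both sides. Boss head and 14 mm wide arm from column to pipette, and a knob out to y = +47 mm, at z 186 to 222 mm.
- tip_axis (a point): Point on the pipette's axis 160 mm above the bench, where the tip's shoulder hangs in the collet. Round the axis: two small jaws z 153 to 160 mm (out to 20 mm in y when open), skirt 33 mm thick z 160 to 186, holding collar 44 mm thick z 191 to 216. With the tip over the far half of the tray, a gripper at the tray's handle stays clear of the pipette.
- grip_mid (a point): Middle of the pipette's grip, on its axis, 285 mm above the bench (axes as stand). The grip is 30 mm in x and 32 mm in y (faces at y = -16 and +16 mm), z 226 to 320 mm, with a small dial on top to z 328 mm. Fingers can straddle grip and trigger from above.
- trigger_first (a joint): Black trigger, first stage, m: 0 out, 0.009 at the pressure point. Its blade, on the grip's -y side, is 20 mm wide (stand x), z 244 to 306 mm, and slides in +y of the stand: face at y = -40 mm out, -31 at the pressure point, -24.5 at the end of the second stage (grip and trigger together 56 mm across at rest, 40.5 fully squeezed). Spring 1.6 N, rising to 3.4 N at the pressure point.
- trigger_second (a joint): Second stage of the same trigger, m: 0 until the pressure point is overcome, 0.0065 at its end. It needs 8.4 N on the blade to start and 12.3 N at the end; both stages spring back when let go. It opens the collet jaws: the tip drops at about 0.0035.
- trigger_face (a point): Point on the front face of the trigger blade, on its middle line, 285 mm above the bench; moves with the trigger.
- tip: The used pipette tip, white plastic, 87 mm long, point down; origin at its narrow lower end (95 mm above the bench while it hangs), z along it to the wide end. 5 to 12 mm thick over the lower 65 mm, 20 mm thick over the upper 22 mm. 16 g. It hangs loosely by its shoulder; must not be touched.
- tip_mid (a point): Point on the tip's axis 50 mm from its narrow end.
- tray: Loose waste tray, plain metal pan open on top, 140 mm (x) by 110 mm (y), 38 mm high (rolled rim to 41 mm), walls and floor 4 mm, 0.16 to 0.26 kg. Origin: centre of its underside; z up. An upright bow handle, 80 mm wide, stands on its -x end, which faces the robot. The bench's front edge is 0.325 m ahead of the robot's axis.
- tray_handle (a point): Middle of the handle's crossbar: x = -74.5 mm, y = 0, z = 62 mm in the tray's frame. The crossbar is a flat-sided bar along the tray's y, 10 mm thick (x) and 14 mm high, on two 10 mm legs 64 mm apart; its top is 69 mm above the bench. It can be pinched from above, across x, to slide the tray along the bench; it slides easier with that end eased up by a few mm, and must end flat.
- receiver: Glass beaker, 52 mm diameter, 69 mm high, open on top, 0.05 to 0.11 kg, upright; origin: centre of its underside. At the start it stands under the pipette's tip, within 15 mm of the axis, its rim 26 mm below the tip. The bench from 0.36 to 0.56 m ahead of the robot, up to 0.45 m to its left, is otherwise free.
- bottle_large: White bottle, 72 mm diameter, 165 mm high, upright; origin: centre of underside. Leave alone.
- bottle_wash: Wash bottle, 66 mm diameter, 200 mm high with a bent spout that reaches 48 mm towards -x of the origin, upright; its body's axis is 15 mm along +x from the origin, which lies on the underside. Leave alone.
- bottle_amber: Amber bottle, 58 mm diameter, 135 mm high, upright; origin: centre of underside. Leave alone.
There are look-alikes about, which are no part of the job. There is more than one size of the receiver; the one meant has the size given above.

How it is judged:
On the way, in this order (a step that is already met when the one before it is completed fails the run):
1. the beaker has been taken out from under the pipette, more than 12 cm from the tip's axis (horizontal distance between receiver and stand above 0.12 m and height (world z) of tip above 0.085 m), for 0.1 s.
2. the tray is under the tip, which still hangs in the collet (all of step 1 and x of tip_axis in the frame of tray between -0.055 and 0.055 m and y of tip_axis in the frame of tray between -0.038 and 0.038 m), for 0.2 s.
3. the trigger is squeezed past its pressure point into the second stage with the tray under the tip (value of joint trigger_second above 0.003 m and x of tip_axis in the frame of tray between -0.055 and 0.055 m and y of tip_axis in the frame of tray between -0.038 and 0.038 m), for 0.02 s.
At the end, for the whole second after the job is handed in: Tip at rest in the tray (its middle inside the pan's outline, below 70 mm); trigger out (first stage under 2.5 mm, second under 1.5 mm); tray flat on the bench, tip axis within 55 mm lengthwise and 38 mm across of its centre; beaker upright on the bench over 12 cm from that axis; bottles upright (x of tip_mid in the frame of tray between -0.07 and 0.07 m and y of tip_mid in the frame of tray between -0.055 and 0.055 m and height (world z) of tip_mid below 0.07 m and linear speed of tip below 0.05 m/s and value of joint trigger_first below 0.0025 m and value of joint trigger_second below 0.0015 m and angle between each of tray, receiver, bottle_large, bottle_wash, bottle_amber's own z axis and vertical below 0.1 rad and height (world z) of each of tray, receiver below 0.01 m and x of tip_axis in the frame of tray between -0.055 and 0.055 m and y of tip_axis in the frame of tray between -0.038 and 0.038 m and horizontal distance between receiver and stand above 0.12 m and linear speed of receiver below 0.03 m/s); the robot touches nothing.
It fails at once if the robot touches the used tip (contact force between any of the fingers, the arm and tip above 0.3 N).
It fails at once if the beaker is tipped by more than 0.5 rad (angle between receiver's own z axis and vertical above 0.5 rad).
It fails at once if the used tip touches the beaker (contact force between tip and receiver above 0.1 N).
It fails at once if a bottle is moved by more than 25 mm (distance of any of bottle_large, bottle_wash, bottle_amber from where it was at the start of the episode above 0.025 m).
It also fails if it takes over 72 s, if anything falls off the work surface, if the arm or the gripper's body presses on something with over 40 N, if the wrist force passes 120 N, or if a joint passes its speed limit or range.

## Working session

There is one attempt and no reset: what is moved stays moved. The work goes in short steps, Python scripts to look and compute and a shell command to move; the robot and the scene stay as the last step left them, time stands still between calls to the robot, and variables do not carry over. Pictures are saved under pics/ and viewed, at most 10 in all, crops included, and the job is handed in when it is done.

```bash
mkdir -p pics; ls
cat > h.py <<'E'
import numpy as np, cv2
from station import manip, viewer, ticket, nets
def snap(n,f=None):
    im=viewer.get_image(n)
    if f: cv2.imwrite('pics/'+f,im[:,:,::-1])
    return im
def ray(n,p):  # fixed cam; p shares -> origin, dir
    c=viewer.calibration(n); K=np.array(c['mtx']); R=np.array(c['orientation'])
    d=R@np.linalg.inv(K)@np.array([p[0]*512,p[1]*384,1]); return np.array(c['position']),d/np.linalg.norm(d)
def atz(n,p,z):
    o,d=ray(n,p); return o+d*(z-o[2])/d[2]
def tri(rs):
    A=0;b=0;e=[]
    for o,d in rs:
        P=np.eye(3)-np.outer(d,d);A=A+P;b=b+P@o
    x=np.linalg.solve(A,b)
    return x,[np.linalg.norm((np.eye(3)-np.outer(d,d))@(x-o)) for o,d in rs]
E
python3 - <<'E'
from h import *
np.set_printoptions(precision=4,suppress=True)
a=snap('scene');b=snap('top');cv2.imwrite('pics/a.png',cv2.resize(np.vstack([a,b])[:,:,::-1],(512,768))[:,:]) 
cv2.imwrite('pics/s.png',cv2.resize(a[:,:,::-1],(800,600)));cv2.imwrite('pics/t.png',cv2.resize(b[:,:,::-1],(800,600)))
for n in ('scene','top'):
    c=viewer.calibration(n);print(n,c['position'],np.array(c['mtx']).tolist(),np.array(c['orientation']).tolist())
    for l in ['stand','tip_axis','grip_mid','trigger_face','tip','tip_mid','tray','tray_handle','receiver','bottle_large','bottle_wash','bottle_amber']:
        print(n,l,[(np.round(np.array(r['point'])*[512,384]).tolist(),round(r['conf'],2)) for r in nets.landmark_of(n,l)[:4]])
E
```

```text
pics
scene [-0.3605  0.5227  0.7796] [[346.98029550714926, 0.0, 261.62673117673796], [0.0, 346.98029550714926, 190.19613204847968], [0.0, 0.0, 1.0]] [[-0.48005879519789507, -0.44240395528513593, 0.7575105896957566], [-0.8771751542385096, 0.23188756629867127, -0.4204662951803939], [0.010358664961873466, -0.8663180114393021, -0.49938542341167796]]
scene stand []
scene tip_axis [([214.0, 211.0], 0.91)]
scene grip_mid [([208.0, 174.0], 0.97)]
scene trigger_face [([221.0, 171.0], 0.58), ([212.0, 210.0], 0.58)]
scene tip [([212.0, 228.0], 0.49)]
scene tip_mid [([212.0, 209.0], 0.49)]
scene tray [([332.0, 226.0], 0.69), ([217.0, 246.0], 0.47)]
scene tray_handle []
scene receiver [([217.0, 247.0], 0.71), ([206.0, 287.0], 0.69), ([212.0, 211.0], 0.58), ([173.0, 242.0], 0.57)]
scene bottle_large [([283.0, 230.0], 0.95), ([210.0, 208.0], 0.35)]
scene bottle_wash [([321.0, 195.0], 0.97)]
scene bottle_amber [([145.0, 250.0], 0.7)]
top [0.3082 0.0432 1.3652] [[419.1714061673573, 0.0, 258.2100802842078], [0.0, 419.1714061673573, 195.36068722612094], [0.0, 0.0, 1.0]] [[0.027929888033907085, -0.9828847754234699, 0.1820918438458141], [-0.9995626275011272, -0.025689993841298813, 0.014648478401414082], [-0.009719828056919696, -0.18242133224266552, -0.9831724073047182]]
top stand []
top tip_axis [([211.0, 187.0], 0.76)]
top grip_mid [([207.0, 175.0], 0.72)]
top trigger_face [([219.0, 178.0], 0.48)]
top tip []
top tip_mid []
top tray [([349.0, 229.0], 0.8)]
top tray_handle [([354.0, 250.0], 0.85)]
top receiver [([185.0, 247.0], 0.64), ([219.0, 195.0], 0.63), ([182.0, 162.0], 0.59)]
top bottle_large [([296.0, 196.0], 0.76)]
top bottle_wash [([386.0, 166.0], 0.6)]
top bottle_amber [([154.0, 168.0], 0.95)]
```

View pics/s.png

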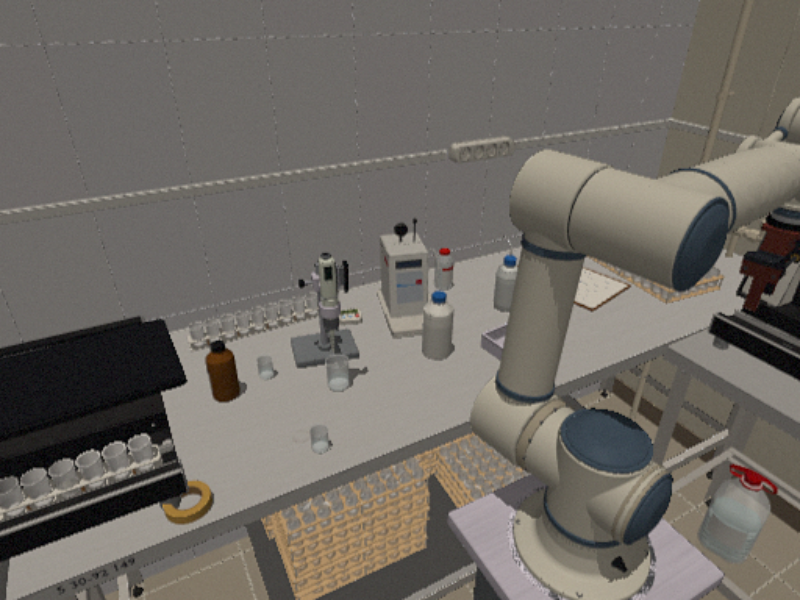

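View pics/t.png

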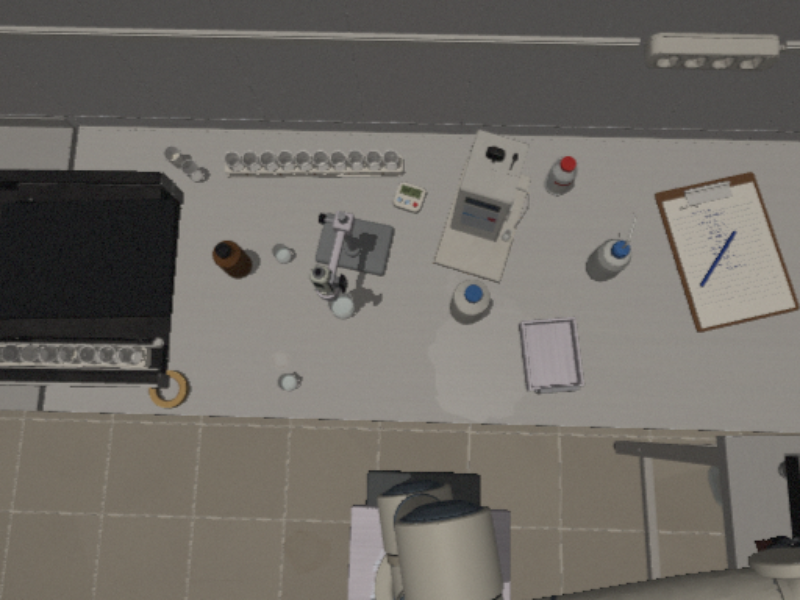

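The scene picture shows the pipette at about (327,280), the target beaker at (338,372), the stand foot at (325,348), and two smaller beakers at (265,367) and (319,438). The top picture shows the beaker at (343,306), the tray at (550,355) with its handle towards the robot, and the bottles at (472,300), (612,255) and (232,258).

Run:
```python
from h import *
np.set_printoptions(precision=4,suppress=True)
snap('scene');b=snap('top')
def two(l,i=0,j=0):
    a=nets.landmark_of('scene',l);c=nets.landmark_of('top',l)
    if a and c: print(l,*tri([ray('scene',a[i]['point']),ray('top',c[j]['point'])]))
for l in ['tip_axis','grip_mid','trigger_face','bottle_large','bottle_wash','bottle_amber','tray']: two(l)
for l,z in [('tip_axis',.16),('grip_mid',.285),('trigger_face',.285),('tray',0),('tray_handle',.062),('receiver',0),('bottle_large',0),('bottle_wash',0),('bottle_amber',0)]:
  for n in ('scene','top'):
    for r in nets.landmark_of(n,l)[:4]: print(l,n,round(r['conf'],2),atz(n,r['point'],z))
# foot corners from top picture, z=.022 ; tray mask rect
for l in ['stand','tray','receiver']:
  for r in nets.trace('top',l)[:3]:
    m=r['mask'].astype(np.uint8);ct=max(cv2.findContours(m,0,2)[0],key=cv2.contourArea)
    z={'stand':.022,'tray':.041,'receiver':.069}[l]
    print(l,round(r['conf'],2),m.sum());
    w=np.array([atz('top',p[0]/[512,384],z)[:2]*1000 for p in ct],np.float32);print(cv2.minAreaRect(w))
y,x=130,195
cv2.imwrite('pics/c.png',cv2.resize(b[120:220,180:310,::-1],(780,600),interpolation=cv2.INTER_CUBIC))
```

```text
tip_axis [0.5489 0.1993 0.1672] [np.float64(0.009002524365994741), np.float64(0.00900252436599468)]
grip_mid [0.5641 0.202  0.2807] [np.float64(0.00701452337187529), np.float64(0.0070145233718753724)]
trigger_face [0.5574 0.1582 0.2722] [np.float64(0.00031726250679567646), np.float64(0.00031726250679560083)]
bottle_large [0.4335 0.21   0.2694] [np.float64(0.18453793242589314), np.float64(0.1845379324258931)]
bottle_wash [ 0.6772 -0.363  -0.0101] [np.float64(0.0022836292902083744), np.float64(0.002283629290208489)]
bottle_amber [ 0.6515  0.4251 -0.0134] [np.float64(0.0026557522920672124), np.float64(0.0026557522920672137)]
tray [ 0.4633 -0.2536  0.0019] [np.float64(0.0017593195996427138), np.float64(0.0017593195996428736)]
tip_axis scene 0.96 [0.5526 0.1887 0.16  ]
tip_axis top 0.75 [0.5549 0.2083 0.16  ]
grip_mid scene 0.88 [0.5619 0.2099 0.285 ]
grip_mid top 0.63 [0.5598 0.195  0.285 ]
trigger_face scene 0.57 [0.5345 0.1676 0.285 ]
trigger_face top 0.58 [0.5543 0.1566 0.285 ]
tray scene 0.73 [ 0.4644 -0.257   0.    ]
tray scene 0.69 [1.0603 0.0276 0.    ]
tray top 0.82 [ 0.4647 -0.2
[... 429 characters left out ...]
 -0.0593  0.    ]
bottle_large top 0.69 [0.6447 0.4166 0.    ]
bottle_large top 0.58 [ 0.5659 -0.0645  0.    ]
bottle_large top 0.42 [ 0.3937 -0.2523  0.    ]
bottle_wash scene 0.7 [ 0.6627 -0.3536  0.    ]
bottle_wash top 0.68 [ 0.6758 -0.3582  0.    ]
bottle_amber scene 0.68 [0.6363 0.429  0.    ]
bottle_amber top 0.92 [0.647  0.4188 0.    ]
tray 0.79 1732
((459.47808837890625, -235.09864807128906), (149.3727264404297, 122.6251449584961), 6.214404582977295)
receiver 0.65 197
((545.3825073242188, 184.98501586914062), (47.48239517211914, 48.99445724487305), 46.72413635253906)
receiver 0.48 89
((651.1799926757812, 316.9232482910156), (38.739723205566406, 27.00139808654785), 29.09636878967285)
```

View pics/c.png

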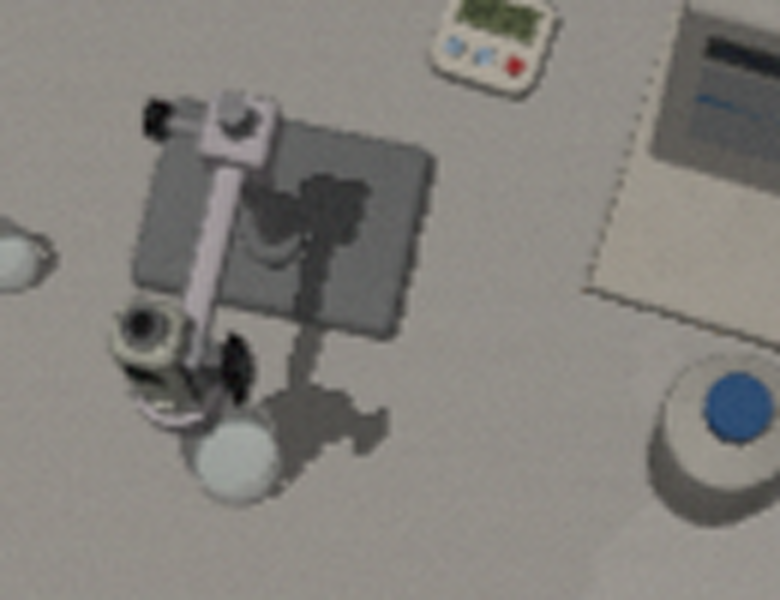

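The crop shows the foot's corners at (390,337), (435,150) and (135,285), the dial top at (142,322), the trigger at (238,370), and the beaker below it at (235,458).

Run:
```python
from h import *
np.set_printoptions(precision=4,suppress=True)
f=lambda x,y,z:atz('top',np.array([180+x/6,120+y/6])/[512,384],z)
c=[f(390,337,.022),f(435,150,.022),f(135,285,.022)]
print('foot',c); d=c[1]-c[0];print('yaw',np.degrees(np.arctan2(d[1],d[0])),np.linalg.norm(d)); e=c[2]-c[0];print('yaw2',np.degrees(np.arctan2(-e[0],e[1])),np.linalg.norm(e))
yaw=np.arctan2(d[1],d[0])/2+np.arctan2(-e[0],e[1])/2
R=np.array([[np.cos(yaw),-np.sin(yaw)],[np.sin(yaw),np.cos(yaw)]])
for p,q in zip(c,[(85,-75),(195,-75),(85,75)]): print(p[:2]-R@np.array(q)/1000)
print('dial',f(142,322,.328),'beaker rim',f(235,458,.069))
# tray corners at rim from 800px
g=lambda x,y,z:atz('top',np.array([x/800,y/600]),z)
t=[g(520,322,.041),g(577,318,.041),g(582,388,.041),g(527,391,.041)];print(t,np.mean(t,0))
print(manip.read_state()['orientation'])
```

```text
foot [array([0.62  , 0.1084, 0.022 ]), array([0.7271, 0.087 , 0.022 ]), array([0.6457, 0.2498, 0.022 ])]
yaw -11.300273996885121 0.10929414336648183
yaw2 -10.32069066268467 0.14375642527378193
[0.5505 0.198 ]
[0.5497 0.1972]
[0.5482 0.1921]
dial [0.5528 0.1989 0.328 ] beaker rim [0.5419 0.1852 0.069 ]
[array([ 0.5249, -0.1761,  0.041 ]), array([ 0.5362, -0.2924,  0.041 ]), array([ 0.3942, -0.2995,  0.041 ]), array([ 0.3852, -0.1895,  0.041 ])] [ 0.4601 -0.2394  0.041 ]
[[ 0.9721  0.2346  0.    ]
 [ 0.2346 -0.9721 -0.    ]
 [-0.      0.     -1.    ]]
```

```bash
cat >> h.py <<'E'
from scipy.spatial.transform import Rotation as Ro
def tilt(az,t,flip=False):  # tool x radial at az when down; tilted t deg towards forward
    a=np.radians(az); x=np.array([np.cos(a),np.sin(a),0])*(-1 if flip else 1); z=np.array([0,0,-1.]); R=np.c_[x,np.cross(z,x),z]
    return Ro.from_rotvec(np.radians(t)*np.array([np.sin(a),-np.cos(a),0])).as_matrix()@R
def go(p,R):  # shift & turn from the present pose
    s=manip.read_state(); P=np.array(s['position']);O=np.array(s['orientation'])
    print('t',round(s['time_s'],2),'lin',np.round(np.array(p)-P,4),'turn',np.round(np.degrees(Ro.from_matrix(R@O.T).as_rotvec()),2))
E
python3 - <<'E'
from h import *
go([.435,.148,.16],tilt(19,60)); print(manip.read_state()['joints'])
E
```

```text
t 3.15 lin [ 0.2942  0.7313 -0.0626] turn [ 16.83 -57.61   4.93]
[-1.39069953e+00  9.10752859e-02  1.23071257e+00 -1.32229448e-06
  1.81977811e+00 -5.66935387e-02]
```

```bash
python3 -m crank '{"turn":[[0,0,0],[0,0,0],[0,0,0],[0,0,0],[0,0,0],[0,0,0],[0,0,0],[0,0,0],[0,0,0],[0,0,0],[0,0,0],[0,0,0]],"linear":[[0.26,0.233,0.05],[0.26,0.233,0.05],[0.26,0.233,0.05],[0.26,0.233,0.05],[0.26,0.233,0.05],[0.26,0.233,0.05],[0.26,0.233,0.05],[0.26,0.233,0.05],[0.26,0.233,0.05],[0.26,0.4,0.05],[0.26,0.4,0.05],[0.26,0.4,0.05]],"gripper":[0.0878,0.0878,0.0878,0.0878,0.0878,0.0878,0.0878,0.0878,0.0878,0.0878,0.0878,0.0878]}' 20
python3 - <<'E'
from h import *
s=manip.read_state();print(s['position'],s['joints']);go([.40,.137,.2],tilt(19,60))
E
```

```text
time_s: 4.15
position: [0.4008, -0.2237, 0.2722]
orientation: [[0.972, 0.234, -0.001], [0.234, -0.972, 0.001], [-0.0, -0.001, -1.0]]
ft_force: [-0.2, 0.1, -0.1]
width: 0.0879
gripper_force: 0.0
[ 0.40077559 -0.22365196  0.27215882] [-5.83259546e-01 -2.69011128e-01  1.48151900e+00  1.53328284e-04
  1.92992518e+00  7.51057429e-01]
t 4.15 lin [-0.0008  0.3607 -0.0722] turn [ 16.79 -57.65   4.92]
```

```bash
cat >> h.py <<'E'
def wray(s,p):
    c=viewer.calibration('wrist');K=np.array(c['mtx']);T=np.array(c['tool_from_camera'])
    u=np.array([p[0]*512-K[0,2],p[1]*384-K[1,2]]);r=np.hypot(*u);th=r/K[0,0]
    d=np.r_[np.sin(th)*u/max(r,1e-9),np.cos(th)]
    O=np.array(s['orientation']);return np.array(s['position'])+O@T[:3,3],O@T[:3,:3]@d
def watz(s,p,z):
    o,d=wray(s,p);return o+d*(z-o[2])/d[2]
E
python3 - <<'E'
from h import *
np.set_printoptions(precision=4,suppress=True)
viewer.get_image('wrist');s=manip.read_state();im=snap('wrist','w1.png');print(s['position'])
for l,z in [('tray',0),('tray_handle',.062)]:
  for r in nets.landmark_of('wrist',l)[:2]: print(l,r['conf'],np.array(r['point'])*[512,384],watz(s,r['point'],z))
E
```

```text
[ 0.4011 -0.2176  0.2738]
tray 0.58 [275.3024 114.3168] [ 0.4687 -0.2342  0.    ]
tray_handle 0.92 [271.4112 178.9824] [ 0.3878 -0.2455  0.062 ]
```

View pics/w1.png

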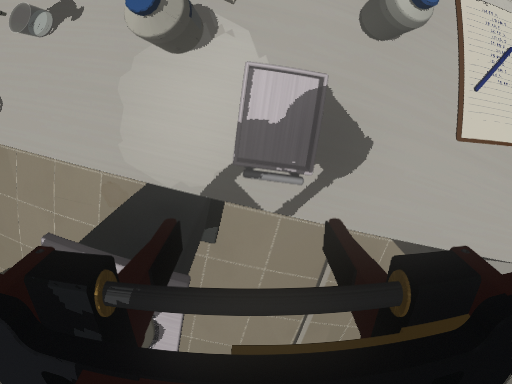

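The wrist picture shows the tray at (282,118) with its handle bar at (273,178), clear of everything else.

```bash
python3 -m crank '{"turn":[[16.8,-57.6,4.9],[16.8,-57.6,4.9],[16.8,-57.6,4.9],[16.8,-57.6,4.9],[16.8,-57.6,4.9],[16.8,-57.6,4.9],[16.8,-57.6,4.9],[16.8,-57.6,4.9],[16.8,-57.6,4.9],[16.8,-57.6,4.9],[16.8,-57.6,4.9],[16.8,-57.6,4.9]],"linear":[[0,0.355,-0.073],[0,0.355,-0.073],[0,0.355,-0.073],[0,0.355,-0.073],[0,0.355,-0.073],[0,0.355,-0.073],[0,0.355,-0.073],[0,0.355,-0.073],[0,0.355,-0.073],[0,0.355,-0.073],[0,0.355,-0.073],[0,0.355,-0.073]],"gripper":[0.0878,0.0878,0.0878,0.0878,0.0878,0.0878,0.0878,0.0878,0.0878,0.0878,0.0878,0.0878]}' 20
python3 - <<'E'
from h import *
np.set_printoptions(precision=4,suppress=True)
viewer.get_image('wrist');s=manip.read_state();im=snap('wrist','w2.png');print(s['position'],s['orientation'],s['joints'])
for l,z in [('receiver',0),('tip_axis',.16),('tip_mid',.145),('grip_mid',.285),('trigger_face',.285),('tip',.095),('tray',0)]:
  for r in nets.landmark_of('wrist',l)[:3]: print(l,round(r['conf'],2),np.array(r['point'])*[512,384],watz(s,r['point'],z))
E
```

```text
time_s: 5.35
position: [0.568, 0.0773, 0.2048]
orientation: [[0.49, 0.335, 0.805], [0.166, -0.942, 0.291], [0.856, -0.009, -0.517]]
ft_force: [-0.8, -0.2, 0.4]
width: 0.0876
gripper_force: 0.0
[0.5677 0.0788 0.2046] [[ 0.4904  0.3367  0.8038]
 [ 0.1666 -0.9416  0.2928]
 [ 0.8554 -0.0096 -0.5179]] [-0.1999 -0.8533  2.2817  0.6271  0.8648  0.8356]
receiver 0.79 [124.9792 211.8912] [0.6629 0.3331 0.    ]
receiver 0.71 [166.6048 303.7056] [0.5562 0.1931 0.    ]
tip_axis 0.59 [112.2816 236.3136] [0.5529 0.1997 0.16  ]
tip_mid 0.54 [116.48   243.4176] [0.554  0.2029 0.145 ]
grip_mid 0.56 [ 45.6192 110.592 ] [0.5545 0.1994 0.285 ]
trigger_face 0.8 [ 75.6224 125.4912] [0.5475 0.1623 0.285 ]
tip 0.64 [133.7856 270.1056] [0.5528 0.2031 0.095 ]
tip 0.21 [113.408  241.3056] [0.5731 0.2455 0.095 ]
```

View pics/w2.png

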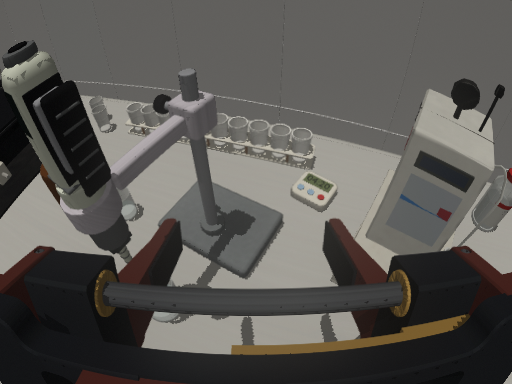

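The wrist picture shows that the arm could not hold the tilt at that radius: q2 is at its limit and the tool stopped out at (0.57,0.08). I'll fit the kinematics before choosing the approach.

```bash
cat > kin.py <<'E'
from h import *
from scipy.optimize import least_squares
def rot(q,off=0):
    E=Ro.from_euler
    return (E('z',q[0])*E('y',q[1]+q[2])*E('z',q[3])*E('y',q[4])*E('z',q[5]+off)).as_matrix()
LO=np.array([-2.87,-.86,.17,-1.51,.06,-2.65]);HI=np.array([2.87,2.18,2.46,4.65,2.69,2.65])
def fk(q,p):
    a,h,lat,L1,L2,d,off,e=p
    Rz=Ro.from_euler('z',q[0]).as_matrix();f=lambda t:np.array([np.sin(t),0,np.cos(t)]);g=lambda t:np.array([np.cos(t),0,-np.sin(t)])
    w=np.array([a,lat,h])+L1*f(q[1])+L2*f(q[1]+q[2])+e*g(q[1]+q[2])
    R=rot(q,off);return Rz@w+R[:,2]*d,R
def ik(P,R,p,seeds,m=0.03):
    best=None
    for s in seeds:
        r=least_squares(lambda q:np.r_[10*(fk(q,p)[0]-P),(fk(q,p)[1]-R).ravel()],np.clip(s,LO+m+.01,HI-m-.01),bounds=(LO+m,HI-m))
        if best is None or r.cost<best.cost:best=r
    return best.cost,best.x
E
python3 - <<'E'
from kin import *
np.set_printoptions(precision=4,suppress=True)
s=manip.read_state()
D=[([-1.39069953,9.10752859e-02,1.23071257,0,1.81977811,-5.66935387e-02],[.141,-.583,.223],[[.9721,.2346,0],[.2346,-.9721,0],[0,0,-1]]),
([-.583259546,-.269011128,1.481519,.000153,1.92992518,.751057],[.40077559,-.22365196,.27215882],[[.972,.234,-.001],[.234,-.972,.001],[0,-.001,-1]]),
(s['joints'],s['position'],s['orientation'])]
def res(p):
    o=[]
    for q,P,R in D:
        x,Rm=fk(q,p);o+=[x-np.array(P),.1*(Rm-np.array(R)).ravel(),.002*(p-p0)]
    return np.concatenate([np.ravel(v) for v in o])
best=None
for off in (0,1.57,-1.57,3.14):
    p0=np.array([0,.4,.03,.4,.4,.25,off,0]);r=least_squares(res,p0)
    if best is None or r.cost<best.cost:best=r
print(best.x,best.cost,res(best.x)[:3]);p=best.x;np.save('p.npy',p)
for q,P,R in D: print(fk(q,p)[0]-np.array(P))
E
```

```text
[0.0005 0.1568 0.0342 0.3721 0.558  0.3488 1.5709 0.0962] 6.905668011985551e-07 [-0.0001 -0.0001 -0.0002]
[-0.0001 -0.0001 -0.0002]
[0.0001 0.0002 0.0001]
[-0.0001 -0.0001  0.0001]
```

```bash
python3 -m crank '{"turn":[[0,0,0],[0,0,0],[-8,28,0],[-8,28,0],[-8,28,0],[-8,28,0],[-8,28,0],[-8,28,0]],"linear":[[-0.02,-0.05,0.03],[-0.02,-0.05,0.03],[-0.06,-0.05,0.06],[-0.06,-0.05,0.06],[-0.06,-0.05,0.06],[-0.06,-0.05,0.06],[-0.06,-0.05,0.06],[-0.06,-0.05,0.06]],"gripper":[0.0878,0.0878,0.0878,0.0878,0.0878,0.0878,0.0878,0.0878]}' 20
cp -n h.py h0.py
python3 - <<'E'
from kin import *
import json
s0=manip.read_state()
viewer.get_image('wrist');s=manip.read_state()
print(np.round(s['position'],4).tolist(),np.round(s['joints'],4).tolist());p=np.load('p.npy')
print(fk(s['joints'],p)[0]-s['position'])
json.dump([[list(map(float,s['joints'])),list(map(float,s['position'])),np.array(s['orientation']).tolist()]],open('d.json','w'))
E
python3 -m crank '{"turn":[[-12,30,-5],[-12,30,-5],[-12,30,-5],[-12,30,-5],[-12,30,-5],[-12,30,-5],[-12,30,-5]],"linear":[[-0.08,0,0.02],[-0.08,0,0.02],[-0.08,0,0.02],[-0.08,0,0.02],[-0.08,0,0.02],[-0.08,0,0.02],[-0.08,0,0.02]],"gripper":[0.0878,0.0878,0.0878,0.0878,0.0878,0.0878,0.0878]}' 20
python3 - <<'E'
from kin import *
import json
s=manip.read_state()
np.set_printoptions(precision=4,suppress=True)
print(s['joints']);p=np.load('p.npy')
print(fk(s['joints'],p)[0]-s['position'])
D=json.load(open('d.json'))+[[list(s['joints']),list(s['position']),np.array(s['orientation']).tolist()]]
D+=[([-1.39069953,9.10752859e-02,1.23071257,0,1.81977811,-5.66935387e-02],[.141,-.583,.223],[[.9721,.2346,0],[.2346,-.9721,0],[0,0,-1]]),
([-.583259546,-.269011128,1.481519,.000153,1.92992518,.751057],[.40077559,-.22365196,.27215882],[[.972,.234,-.001],[.234,-.972,.001],[0,-.001,-1]]),
([-0.1999,-0.8533,2.2817,0.6271,0.8648,0.8356],[0.5677,0.0788,0.2046],[[0.4904,0.3367,0.8038],[0.1666,-0.9416,0.2928],[0.8554,-0.0096,-0.5179]])]
def res(p):
    o=[]
    for q,P,R in D:
        x,Rm=fk(q,p);o+=[x-np.array(P),.1*(Rm-np.array(R)).ravel()]
    return np.concatenate([np.ravel(v) for v in o])
r=least_squares(res,p,x_scale=.1);p=r.x;print(p,r.cost);np.save('p.npy',p)
for q,P,R in D: print(fk(q,p)[0]-np.array(P))
seeds=[[.3,-.3,1.8,0,1.2,1.6],[.3,-.6,2.2,.5,1,1],[.3,-.6,2.2,-.5,1,2],[0,0,1.5,.8,1,1]]
def test(P,az,t,back,flip=False):
    R=tilt(az,t,flip);gp=np.array(P)-0*R[:,2]
    c=[ik(gp+.019*R[:,2]-R[:,2]*b+np.array([0,0,u]),R,p,seeds) for b,u in ((0,0),(back,0),(0,.05))]
    print(az,t,['%.1e'%x[0] for x in c],c[0][1])
for az in (19,50,75,100):
  for t in (30,45,60): test([.542,.186,.042],az,t,.1)
E
```

```text
time_s: 6.47
position: [0.5088, 0.0287, 0.2673]
orientation: [[0.825, 0.328, 0.46], [0.265, -0.944, 0.197], [0.499, -0.04, -0.866]]
ft_force: [-1.2, 0.4, 0.1]
width: 0.0876
gripper_force: 0.0
[0.508, 0.0285, 0.2669] [-0.2128, -0.5975, 1.812, 0.2947, 1.4891, 1.0768]
[-8.29328985e-05  3.89515280e-05  9.42171557e-05]
time_s: 7.1
position: [0.4273, 0.0283, 0.2867]
orientation: [[0.971, 0.235, -0.033], [0.234, -0.972, -0.023], [-0.037, 0.015, -0.999]]
ft_force: [-1.5, -0.0, -1.1]
width: 0.0878
gripper_force: 0.0
[ 0.0054 -0.3117  1.4902 -0.0253  1.9957  1.329 ]
[-0.      0.0002  0.0001]
[0.0006 0.1571 0.0341 0.3721 0.5579 0.3489 1.5709 0.0965] 8.383279358537064e-08
[-0.0001 -0.      0.    ]
[0.     0.0001 0.    ]
[-0.0002 -0.0001 -0.0003]
[0.0001 0.0001 0.    ]
[-0.     -0.      0.0001]
19 30 ['2.2e-27', '1.7e-27', '6.8e-31'] [ 0.2465 -0.3614  2.0798  0.0542  0.9019  1.4633]
19 45 ['2.7e-30', '6.3e-03', '3.9e-26'] [ 0.2293 -0.5422  2.3038  0.1281  0.601   1.3924]
19 60 ['7.0e-03', '1.2e-01', '1.2e-03'] [ 0.2178 -0.6065  2.43    0.2711  0.3593  1.252 ]
50 30 ['1.4e-30', '2.1e-29', '1.5e-28'] [ 0.0583 -0.2597  1.9997  0.4286  1.0655  0.6106]
50 45 ['5.7e-31', '2.8e-28', '2.2e-24'] [-0.0685 -0.3469  2.1682  0.7765  0.9537  0.2834]
50 60 ['5.5e-30', '4.2e-30', '3.5e-30'] [-0.1864 -0.332   2.2941  1.192   0.9487 -0.1282]
75 30 ['1.1e-21', '1.3e-30', '1.3e-27'] [-0.0149 -0.0843  1.8453  0.5301  1.2832  0.1184]
75 45 ['8.4e-29', '2.0e-27', '1.3e-29'] [-0.1521 -0.0673  1.9303  0.8207  1.2893 -0.1354]
75 60 ['2.7e-30', '3.5e-30', '1.9e-31'] [-0.2615  0.0247  1.9801  1.0884  1.3588 -0.3817]
100 30 ['1.6e-25', '1.8e-28', '8.1e-31'] [-0.0185  0.1067  1.6528  0.5142  1.5026 -0.2606]
100 45 ['1.0e-30', '7.4e-31', '7.1e-31'] [-0.1334  0.1973  1.6531  0.7395  1.5816 -0.4128]
100 60 ['2.2e-29', '9.6e-31', '1.9e-29'] [-0.2168  0.326   1.6375  0.937   1.6848 -0.5363]
```

Run:
```python
from kin import *
np.set_printoptions(precision=3,suppress=True)
p=np.load('p.npy');s=manip.read_state();q=np.array(s['joints'])
for az,t in ((50,60),(60,60),(60,55),(75,60)):
  R=tilt(az,t);g=np.array([.543,.187,.042])+.019*R[:,2];print('AZ',az,t,'grasp TCP',g)
  qq=q
  for n,P in [('hover',g-.13*R[:,2]+[0,0,.06]),('pre',g-.11*R[:,2]),('grasp',g),('out',g-.12*R[:,2]+[0,0,.06]),('mid',np.r_[.43,.2,.17]),('over',np.r_[.49,.385,.17]),('place',np.r_[.49,.385,g[2]])]:
    c,x=ik(P,R,p,[qq,[0,-.3,2.1,.8,1,.2]]);print(n,P,'%.0e'%c,x);qq=x
go(g-.13*R[:,2]+[0,0,.06],tilt(60,60))
R=tilt(60,60);go(np.array([.543,.187,.042])+.019*R[:,2]-.13*R[:,2]+[0,0,.06],R)
```

```text
AZ 50 60 grasp TCP [0.554 0.2   0.033]
hover [0.481 0.113 0.158] 3e-20 [-0.501 -0.733  2.313  1.04   1.395  0.092]
pre [0.492 0.127 0.088] 5e-26 [-0.446 -0.623  2.378  1.077  1.262 -0.039]
grasp [0.554 0.2   0.033] 2e-27 [-0.183 -0.329  2.292  1.193  0.946 -0.128]
out [0.487 0.12  0.153] 2e-28 [-0.473 -0.717  2.313  1.041  1.364  0.092]
mid [0.43 0.2  0.17] 2e-02 [-0.32  -0.83   2.335  1.01   1.42   0.252]
over [0.49  0.385 0.17 ] 9e-27 [ 0.376 -0.648  2.242  0.708  0.688  0.722]
place [0.49  0.385 0.033] 4e-30 [ 0.376 -0.435  2.367  1.123  0.475  0.231]
AZ 60 60 grasp TCP [0.551 0.201 0.033]
hover [0.495 0.104 0.158] 3e-30 [-0.521 -0.467  2.148  1.05   1.513 -0.094]
pre [0.504 0.119 0.088] 3e-28 [-0.475 -0.366  2.209  1.073  1.395 -0.214]
grasp [0.551 0.201 0.033] 7e-26 [-0.234 -0.181  2.173  1.166  1.126 -0.251]
out [0.499 0.111 0.153] 9e-23 [-0.498 -0.459  2.152  1.053  1.488 -0.093]
mid [0.43 0.2  0.17] 2e-04 [-0.339 -0.83   2.342  1.034  1.454  0.144]
over [0.49  0.385 0.17 ] 3e-31 [ 0.254 -0.543  2.176  0.929  0.879  0.394]
place [0.49  0.385 0.033] 8e-26 [ 0.254 -0.329  2.292 
[... 565 characters left out ...]
26  0.722  0.179]
AZ 75 60 grasp TCP [0.547 0.203 0.033]
hover [0.518 0.094 0.158] 1e-28 [-0.493 -0.139  1.888  1.012  1.678 -0.271]
pre [0.523 0.111 0.088] 3e-31 [-0.458 -0.058  1.948  1.015  1.574 -0.373]
grasp [0.547 0.203 0.033] 1e-29 [-0.259  0.027  1.978  1.089  1.357 -0.381]
out [0.52  0.103 0.153] 5e-23 [-0.476 -0.137  1.896  1.015  1.658 -0.27 ]
mid [0.43 0.2  0.17] 6e-30 [-0.349 -0.532  2.169  1.042  1.613 -0.101]
over [0.49  0.385 0.17 ] 3e-30 [ 0.142 -0.333  2.027  1.052  1.161  0.096]
place [0.49  0.385 0.033] 1e-22 [ 0.142 -0.128  2.126  1.195  1.028 -0.213]
t 7.1 lin [ 0.091  0.066 -0.129] turn [ 38.82 -50.58  42.12]
t 7.1 lin [ 0.068  0.075 -0.129] turn [ 38.82 -50.58  42.12]
```

Run:
```python
from kin import *
np.set_printoptions(precision=3,suppress=True)
p=np.load('p.npy');s=manip.read_state();q=np.array(s['joints'])
R=tilt(50,60);g=np.array([.543,.187,.042])+.019*R[:,2]
L=[('hover',g-.13*R[:,2]+[0,0,.06],50),('pre',g-.11*R[:,2],50),('grasp',g,50),('up',g+[-.06,-.072,.075],50),('w1',[.495,.0,.24],25),('w2',[.49,-.2,.24],5),('over',[.46,-.43,.17],-11),('place',[.46,-.43,.033],-11),('back',[.42,-.42,.06],-11)]
for n,P,az in L:
    c,x=ik(np.array(P),tilt(az,60),p,[q]);print(n,np.array(P),'%.0e'%c,x);q=x
go(L[0][1],R);
```

```text
hover [0.481 0.113 0.158] 3e-20 [-0.501 -0.733  2.313  1.04   1.395  0.092]
pre [0.492 0.127 0.088] 9e-18 [-0.446 -0.623  2.378  1.077  1.262 -0.039]
grasp [0.554 0.2   0.033] 2e-27 [-0.183 -0.329  2.292  1.193  0.946 -0.128]
up [0.494 0.128 0.107] 9e-19 [-0.442 -0.65   2.357  1.064  1.281  0.008]
w1 [0.495 0.    0.24 ] 1e-02 [-0.686 -0.83   2.202  0.953  1.401  0.408]
w2 [ 0.49 -0.2   0.24] 5e-22 [-0.991 -0.827  2.217  0.933  1.253  0.421]
over [ 0.46 -0.43  0.17] 3e-28 [-1.241 -0.383  2.065  1.032  1.065  0.174]
place [ 0.46  -0.43   0.033] 4e-20 [-1.241 -0.176  2.168  1.214  0.93  -0.159]
back [ 0.42 -0.42  0.06] 6e-22 [-1.332 -0.309  2.22   1.152  1.038 -0.107]
t 7.1 lin [ 0.054  0.085 -0.129] turn [ 33.93 -53.24  33.17]
```

```bash
python3 -m crank '{"turn":[[33.93,-53.24,33.17],[33.93,-53.24,33.17],[33.93,-53.24,33.17],[33.93,-53.24,33.17],[33.93,-53.24,33.17],[33.93,-53.24,33.17],[33.93,-53.24,33.17],[33.93,-53.24,33.17],[33.93,-53.24,33.17],[33.93,-53.24,33.17],[33.93,-53.24,33.17],[33.93,-53.24,33.17]],"linear":[[0.02,0.03,-0.06],[0.02,0.03,-0.06],[0.03,0.05,-0.06],[0.03,0.05,-0.06],[0.04,0.05,-0.06],[0.054,0.085,-0.1],[0.054,0.085,-0.129],[0.054,0.085,-0.129],[0.054,0.085,-0.129],[0.054,0.085,-0.129],[0.054,0.085,-0.129],[0.054,0.085,-0.129]],"gripper":[0.0878,0.0878,0.0878,0.0878,0.0878,0.0878,0.0878,0.0878,0.0878,0.0878,0.0878,0.0878]}' 20
python3 - <<'E'
from kin import *
np.set_printoptions(precision=4,suppress=True)
viewer.get_image('wrist');s=manip.read_state();im=snap('wrist','w3.png');print(s['position'],s['joints'])
for l,z in [('receiver',0),('tip_axis',.16),('tip',.095)]:
  for r in nets.landmark_of('wrist',l)[:3]: print(l,round(r['conf'],2),np.array(r['point'])*[512,384],watz(s,r['point'],z))
for r in nets.trace('wrist','receiver')[:3]:
  m=r['mask'];print(round(r['conf'],2),m.sum(),np.array(r['point'])*[512,384],watz(s,r['point'],.04))
R=tilt(50,60);g=np.array([.543,.187,.042])+.019*R[:,2]; go(g-.11*R[:,2],R)
E
```

```text
time_s: 8.1
position: [0.4816, 0.1113, 0.1575]
orientation: [[0.328, 0.76, 0.562], [0.381, -0.65, 0.658], [0.865, -0.002, -0.502]]
ft_force: [-0.1, -0.6, 0.3]
width: 0.0879
gripper_force: 0.0
[0.482  0.1119 0.1591] [-0.5012 -0.7384  2.3114  1.0356  1.393   0.1018]
receiver 0.94 [256.8192 234.3168] [0.5582 0.1925 0.    ]
receiver 0.68 [107.008 244.416] [0.3944 0.3031 0.    ]
receiver 0.64 [248.9856 146.9952] [0.6616 0.3307 0.    ]
tip 0.51 [249.2928 180.5184] [0.5521 0.1988 0.095 ]
0.92 2640 [256.2048 213.696 ] [0.5583 0.1944 0.04  ]
0.81 1022 [101.6832 233.8176] [0.3975 0.2871 0.04  ]
t 8.4 lin [ 0.0102  0.0128 -0.0729] turn [0.15 0.04 0.06]
```

View pics/w3.png

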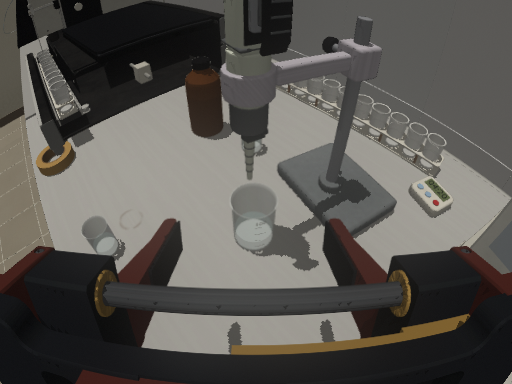

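The wrist picture shows the target beaker centred between the fingers, with its base at (254,236) and its rim centre at about (254,197). The tip above it ends at about (250,175).

Run:
```python
from kin import *
np.set_printoptions(precision=4,suppress=True)
s=manip.read_state()
f=lambda x,y,z:watz(s,np.array([x/512,y/384]),z)
print(f(254,197,.069),f(254,236,.0),f(248.5,174,.095))
R=tilt(50,60);g=np.array([.555,.192,.042])+.019*R[:,2]; go(g-.11*R[:,2],R);go(g,R)
```

```text
[0.5569 0.1994 0.069 ] [0.5545 0.1958 0.    ] [0.5581 0.2099 0.095 ]
t 8.4 lin [ 0.0222  0.0178 -0.0729] turn [0.15 0.04 0.06]
t 8.4 lin [ 0.0835  0.0908 -0.1279] turn [0.15 0.04 0.06]
```

```bash
python3 -m crank '{"turn":[[0,0,0],[0,0,0],[0,0,0],[0,0,0],[0,0,0],[0,0,0],[0,0,0],[0,0,0],[0,0,0],[0,0,0]],"linear":[[0.011,0.009,-0.036],[0.022,0.018,-0.073],[0.022,0.018,-0.073],[0.035,0.034,-0.085],[0.05,0.052,-0.099],[0.065,0.07,-0.114],[0.08,0.088,-0.127],[0.08,0.088,-0.127],[0.08,0.088,-0.127],[0.08,0.088,-0.127]],"gripper":[0.0878,0.0878,0.0878,0.0878,0.0878,0.0878,0.0878,0.0878,0.0878,0.0878]}' 12
python3 -m crank '{"turn":[[0,0,0],[0,0,0],[0,0,0],[0,0,0],[0,0,0],[0,0,0],[0,0,0],[0,0,0],[0,0,0],[0,0,0]],"linear":[[0,0,0],[0,0,0],[0,0,0],[0,0,0],[0,0,0],[0,0,0],[0,0,0],[0,0,0],[0,0,0],[0,0,0]],"gripper":[0.07,0.06,0.055,0.05,0.045,0.045,0.045,0.045,0.045,0.045]}' 12
```

```text
time_s: 9.23
position: [0.5622, 0.2014, 0.0338]
orientation: [[0.321, 0.765, 0.558], [0.383, -0.644, 0.663], [0.866, 0.001, -0.5]]
ft_force: [0.1, -0.8, -0.2]
width: 0.0876
gripper_force: 0.0
time_s: 10.07
position: [0.562, 0.2012, 0.0322]
orientation: [[0.323, 0.765, 0.558], [0.383, -0.644, 0.662], [0.866, -0.0, -0.501]]
ft_force: [-1.5, -0.6, 2.0]
width: 0.0506
gripper_force: 12.0
```

```bash
python3 -m crank '{"turn":[[0,0,0],[0,0,0],[0,0,0],[0,0,0],[0,0,0],[0,0,0],[0,0,0],[0,0,0],[0,0,0],[0,0,0]],"linear":[[0,0,0.004],[0,0,0.008],[-0.012,-0.014,0.008],[-0.026,-0.031,0.008],[-0.042,-0.05,0.01],[-0.056,-0.067,0.02],[-0.06,-0.08,0.045],[-0.06,-0.085,0.075],[-0.06,-0.085,0.085],[-0.06,-0.085,0.085]],"gripper":[0.045,0.045,0.045,0.045,0.045,0.045,0.045,0.045,0.045,0.045]}' 15
python3 - <<'E'
from kin import *
np.set_printoptions(precision=3,suppress=True)
p=np.load('p.npy');s=manip.read_state();q=np.array(s['joints']);print(s['width'],s['position'],s['time_s'])
for n,P,az in [('w1',[.505,.0,.215],38),('w1b',[.505,-.1,.225],25),('w2',[.49,-.2,.22],5),('over',[.46,-.43,.17],-11),('place',[.46,-.43,.033],-11)]:
    c,x=ik(np.array(P),tilt(az,60),p,[q]);print(n,np.array(P),'%.0e'%c,x);q=x;go(P,tilt(az,60))
E
```

```text
time_s: 10.9
position: [0.5033, 0.1153, 0.1205]
orientation: [[0.318, 0.764, 0.561], [0.385, -0.645, 0.66], [0.866, 0.006, -0.499]]
ft_force: [-0.6, 0.1, -1.4]
width: 0.0502
gripper_force: 15.0
0.050232559648958924 [0.503 0.115 0.12 ] 10.9
w1 [0.505 0.    0.215] 2e-19 [-0.714 -0.704  2.194  1.029  1.444  0.168]
t 10.9 lin [ 0.002 -0.115  0.095] turn [  0.23   0.27 -11.82]
w1b [ 0.505 -0.1    0.225] 4e-30 [-0.883 -0.71   2.18   1.017  1.406  0.216]
t 10.9 lin [ 0.002 -0.215  0.104] turn [  0.27   0.24 -24.82]
w2 [ 0.49 -0.2   0.22] 9e-22 [-0.991 -0.826  2.252  0.943  1.231  0.391]
t 10.9 lin [-0.013 -0.315  0.1  ] turn [  0.31   0.2  -44.82]
over [ 0.46 -0.43  0.17] 5e-29 [-1.241 -0.383  2.065  1.032  1.065  0.174]
t 10.9 lin [-0.043 -0.545  0.05 ] turn [  0.34   0.16 -60.82]
place [ 0.46  -0.43   0.033] 4e-20 [-1.241 -0.176  2.168  1.214  0.93  -0.159]
t 10.9 lin [-0.043 -0.545 -0.087] turn [  0.34   0.16 -60.82]
```

```bash
python3 -m crank '{"turn":[[0,0,0],[0,0,-4],[0,0,-8],[0,0,-12],[0,0,-15],[0,0,-20],[0,0,-25],[0,0,-29],[0,0,-33],[0,0,-37],[0,0,-40],[0,0,-40]],"linear":[[0,-0.02,0.04],[0,-0.04,0.07],[0,-0.08,0.095],[0,-0.115,0.1],[0,-0.15,0.105],[0,-0.18,0.105],[0,-0.215,0.105],[-0.003,-0.24,0.105],[-0.006,-0.27,0.102],[-0.01,-0.295,0.1],[-0.013,-0.315,0.1],[-0.013,-0.315,0.1]],"gripper":[0.045,0.045,0.045,0.045,0.045,0.045,0.045,0.045,0.045,0.045,0.045,0.045]}' 15
python3 - <<'E'
from kin import *
R=tilt(-11,60);go([.46,-.43,.17],R);go([.46,-.43,.035],R);print(manip.read_state()['joints'])
E
```

```text
time_s: 11.9
position: [0.4885, -0.2002, 0.2148]
orientation: [[0.496, 0.168, 0.852], [0.083, -0.986, 0.146], [0.865, -0.002, -0.502]]
ft_force: [-0.0, 0.2, -0.3]
width: 0.0504
gripper_force: 15.0
t 11.9 lin [-0.0285 -0.2298 -0.0448] turn [ -0.12  -0.16 -20.66]
t 11.9 lin [-0.0285 -0.2298 -0.1798] turn [ -0.12  -0.16 -20.66]
[-1.02930524 -0.74154705  2.21408816  0.98814538  1.30447362  0.2820887 ]
```

```bash
python3 -m crank '{"turn":[[0,0,-5],[0,0,-10],[0,0,-15],[0,0,-20],[0,0,-20.6],[0,0,-20.6],[0,0,-20.6],[0,0,-20.6],[0,0,-20.6],[0,0,-20.6],[0,0,-20.6],[0,0,-20.6]],"linear":[[-0.005,-0.04,0],[-0.01,-0.08,-0.01],[-0.014,-0.12,-0.02],[-0.018,-0.16,-0.03],[-0.023,-0.195,-0.04],[-0.0285,-0.23,-0.055],[-0.0285,-0.23,-0.09],[-0.0285,-0.23,-0.12],[-0.0285,-0.23,-0.15],[-0.0285,-0.23,-0.17],[-0.0285,-0.23,-0.177],[-0.0285,-0.23,-0.177]],"gripper":[0.045,0.045,0.045,0.045,0.045,0.045,0.045,0.045,0.045,0.045,0.045,0.045]}' 15
python3 -m crank '{"turn":[[0,0,0],[0,0,0]],"linear":[[0,0,0],[0,0,0]],"gripper":[0.045,0.045]}' 15
```

```text
time_s: 12.9
position: [0.4606, -0.4265, 0.0364]
orientation: [[0.494, -0.184, 0.85], [-0.097, -0.983, -0.156], [0.864, -0.005, -0.504]]
ft_force: [1.2, 0.8, -0.7]
width: 0.0502
gripper_force: 15.0
time_s: 13.07
position: [0.4611, -0.4294, 0.0421]
orientation: [[0.491, -0.185, 0.851], [-0.091, -0.983, -0.162], [0.866, 0.002, -0.499]]
ft_force: [0.4, -0.6, -0.6]
width: 0.0504
gripper_force: 15.0
```

```bash
python3 -m crank '{"turn":[[0,0,0],[0,0,0],[0,0,0],[0,0,0],[0,0,0]],"linear":[[0,0,-0.003],[0,0,-0.006],[0,0,-0.008],[0,0,-0.008],[0,0,-0.008]],"gripper":[0.045,0.045,0.045,0.045,0.045]}' 15
```

```text
time_s: 13.48
position: [0.4603, -0.429, 0.0322]
orientation: [[0.492, -0.186, 0.85], [-0.093, -0.982, -0.161], [0.866, 0.0, -0.501]]
ft_force: [0.5, 0.4, -0.4]
width: 0.0503
gripper_force: 15.0
```

```bash
python3 -m crank '{"turn":[[0,0,0],[0,0,0],[0,0,0],[0,0,0],[0,0,0],[0,0,0],[0,0,0]],"linear":[[0,0,0],[0,0,0],[0,0,0],[0,0,0],[0,0,0],[0,0,0],[0,0,0]],"gripper":[0.055,0.06,0.065,0.07,0.075,0.078,0.078]}' 15
python3 -m crank '{"turn":[[0,0,0],[0,0,0],[0,0,0],[0,0,0],[0,0,0],[0,0,0],[0,0,0],[0,0,0]],"linear":[[-0.01,0.002,0.006],[-0.025,0.005,0.015],[-0.05,0.01,0.03],[-0.065,0.013,0.05],[-0.065,0.013,0.09],[-0.065,0.013,0.13],[-0.065,0.013,0.16],[-0.065,0.013,0.16]],"gripper":[0.078,0.078,0.078,0.078,0.078,0.078,0.078,0.078]}' 15
python3 - <<'E'
from kin import *
np.set_printoptions(precision=4,suppress=True)
viewer.get_image('wrist');s=manip.read_state();im=snap('wrist');snap('top')
for r in nets.landmark_of('wrist','receiver')[:3]: print(round(r['conf'],2),watz(s,r['point'],0))
for r in nets.landmark_of('top','receiver')[:4]: print('top',round(r['conf'],2),atz('top',r['point'],0))
for l,z in [('tray',0),('tray_handle',.062)]:
  for n in ('wrist','top'):
    for r in nets.landmark_of(n,l)[:2]: print(l,n,round(r['conf'],2),watz(s,r['point'],z) if n=='wrist' else atz(n,r['point'],z))
p=np.load('p.npy');q=np.array(s['joints']);print(s['position'],q)
for yaw in (5,5+180):
  a=np.radians(yaw);R=np.array([[0,1,0],[1,0,0],[0,0,-1.]]);R=Ro.from_euler('z',a).as_matrix()@R
  for P in ([.388,-.2455,.18],[.388,-.2455,.049],[.355,-.2455,.049],[.355,-.1,.049],[.355,.1,.049],[.45,.19,.049]):
    c,x=ik(np.array(P),R,p,[[-.6,0,1.7,0,1.5,-.5],[-.6,0,1.7,0,1.5,2.2],[-.6,0,1.7,0,1.5,-2.2]]);print(yaw,P,'%.0e'%c,x)
  go([.388,-.2455,.18],R)
E
```

```text
time_s: 14.07
position: [0.4604, -0.4288, 0.0319]
orientation: [[0.492, -0.186, 0.85], [-0.093, -0.983, -0.161], [0.865, -0.0, -0.501]]
ft_force: [0.1, -0.7, -0.3]
width: 0.0778
gripper_force: 0.0
time_s: 14.73
position: [0.3959, -0.4179, 0.2015]
orientation: [[0.488, -0.187, 0.852], [-0.083, -0.982, -0.168], [0.869, 0.011, -0.495]]
ft_force: [-0.8, -1.4, 0.8]
width: 0.0776
gripper_force: 0.0
0.78 [ 0.4502 -0.4278  0.    ]
top 0.9 [ 0.4576 -0.4272  0.    ]
top 0.64 [0.398  0.2977 0.    ]
top 0.42 [0.6669 0.3171 0.    ]
tray top 0.77 [ 0.4714 -0.2472  0.    ]
tray_handle top 0.98 [ 0.3817 -0.2323  0.062 ]
[ 0.3956 -0.4172  0.1972] [-1.3956 -0.5202  2.1132  1.0256  1.2427  0.1602]
5 [0.388, -0.2455, 0.18] 6e-26 [-0.6385 -0.2963  1.6677 -0.      1.7701 -0.7258]
5 [0.388, -0.2455, 0.049] 3e-30 [-0.6385 -0.2618  1.8724 -0.      1.531  -0.7258]
5 [0.355, -0.2455, 0.049] 6e-30 [-0.6842 -0.3449  1.9389  0.      1.5476 -0.7715]
5 [0.355, -0.1, 0.049] 2e-30 [-0.3672 -0.5494  2.0846 -0.      1.6064 -0.4545]
5 [0.355, 0.1, 0.049] 8e-23 [ 0.1819 -0.5494  2.0846 -0.      1.6064  0.0946]
5 [0.45, 0.19, 0.049] 2e-30 [ 0.3296 -0.1767  1.7998 -0.      1.5185  0.2423]
t 15.18 lin [-0.0073  0.1699 -0.0102] turn [-46.06  50.66  94.84]
185 [0.388, -0.2455, 0.18] 2e-25 [-0.6385 -0.2963  1.6677 -0.      1.7701  2.4158]
185 [0.388, -0.2455, 0.049] 6e-30 [-0.6385 -0.2618  1.8724  0.      1.531   2.4158]
185 [0.355, -0.2455, 0.049] 1e-27 [-0.6842 -0.3449  1.9389  0.      1.5476  2.3701]
185 [0.355, -0.1, 0.049] 2e-03 [-0.4016 -0.5541  2.088   0.0309  1.6076  2.62  ]
185 [0.355, 0.1, 0.049] 9e-02 [ 0.3998 -0.5505  2.1004 -0.1987  1.5877 -2.62  ]
185 [0.45, 0.19, 0.049] 5e-02 [ 0.4355 -0.1795  1.809  -0.1296  1.5043 -2.62  ]
t 15.18 lin [-0.0073  0.1699 -0.0102] turn [ 47.29  42.99 -66.94]
```

```bash
python3 -m crank '{"turn":[[-46,50.7,94.8],[-46,50.7,94.8],[-46,50.7,94.8],[-46,50.7,94.8],[-46,50.7,94.8],[-46,50.7,94.8],[-46,50.7,94.8],[-46,50.7,94.8],[-46,50.7,94.8],[-46,50.7,94.8],[-46,50.7,94.8],[-46,50.7,94.8]],"linear":[[0,0.01,0.03],[0,0.03,0.06],[0,0.06,0.09],[0,0.09,0.09],[0,0.12,0.09],[0,0.15,0.09],[0,0.17,0.09],[0,0.17,0.09],[0,0.17,0.09],[0,0.17,0.09],[0,0.17,0.09],[0,0.17,0.09]],"gripper":[0.078,0.078,0.078,0.078,0.078,0.06,0.05,0.05,0.05,0.05,0.05,0.05]}' 15
python3 - <<'E'
from kin import *
a=np.radians(5);R=Ro.from_euler('z',a).as_matrix()@np.array([[0,1,0],[1,0,0],[0,0,-1.]])
go([.388,-.2455,.20],R)
E
```

```text
time_s: 16.18
position: [0.3955, -0.246, 0.2814]
orientation: [[0.31, 0.913, 0.266], [0.921, -0.358, 0.153], [0.235, 0.198, -0.952]]
ft_force: [0.2, 0.0, 0.7]
width: 0.0501
gripper_force: 0.0
t 16.18 lin [-0.0075  0.0005 -0.0814] turn [-12.15  13.3   24.79]
```

```bash
python3 -m crank '{"turn":[[-12.1,13.3,24.8],[-12.1,13.3,24.8],[-12.1,13.3,24.8],[-12.1,13.3,24.8],[-12.1,13.3,24.8],[-12.1,13.3,24.8],[-12.1,13.3,24.8],[-12.1,13.3,24.8]],"linear":[[-0.007,0,-0.02],[-0.007,0,-0.05],[-0.007,0,-0.08],[-0.007,0,-0.08],[-0.007,0,-0.08],[-0.007,0,-0.08],[-0.007,0,-0.08],[-0.007,0,-0.08]],"gripper":[0.05,0.05,0.05,0.05,0.05,0.05,0.05,0.05]}' 15
python3 - <<'E'
from kin import *
np.set_printoptions(precision=4,suppress=True)
viewer.get_image('wrist');s=manip.read_state();im=snap('wrist','w4.png');print(s['position'],s['orientation'])
for l,z in [('tray',0),('tray_handle',.062)]:
    for r in nets.landmark_of('wrist',l)[:2]: print(l,round(r['conf'],2),np.array(r['point'])*[512,384],watz(s,r['point'],z))
E
```

```text
time_s: 16.85
position: [0.3885, -0.2463, 0.203]
orientation: [[-0.08, 0.997, 0.006], [0.997, 0.08, 0.002], [0.002, 0.006, -1.0]]
ft_force: [-0.5, 0.5, 0.5]
width: 0.0502
gripper_force: 0.0
[ 0.3883 -0.2464  0.203 ] [[-0.0798  0.9968  0.0058]
 [ 0.9968  0.0798  0.0021]
 [ 0.0017  0.006  -1.    ]]
tray 0.78 [312.4224 164.8896] [ 0.4666 -0.2391  0.    ]
tray_handle 0.78 [250.0096 178.9056] [ 0.3875 -0.2475  0.062 ]
```

View pics/w4.png

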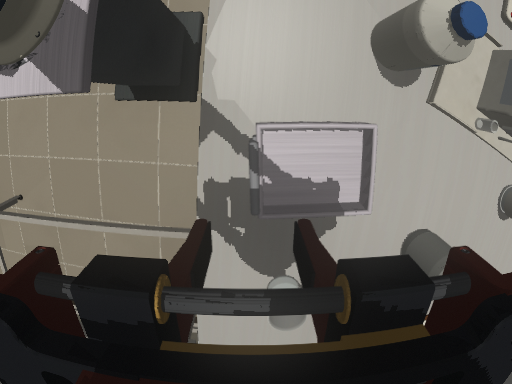

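The wrist picture shows the handle bar at column 254 (rows 138–205), midway between the finger lines, and the tray yawed about 1.5° from the tool.

```bash
python3 -m crank '{"turn":[[0.1,0.1,1.4],[0.1,0.1,1.4],[0.1,0.1,1.4],[0.1,0.1,1.4],[0.1,0.1,1.4],[0.1,0.1,1.4],[0.1,0.1,1.4],[0.1,0.1,1.4]],"linear":[[-0.001,0,-0.03],[-0.001,0,-0.06],[-0.001,0,-0.09],[-0.001,0,-0.12],[-0.001,0,-0.14],[-0.001,0,-0.155],[-0.001,0,-0.155],[-0.001,0,-0.155]],"gripper":[0.05,0.05,0.05,0.05,0.05,0.05,0.05,0.05]}' 30
python3 -m crank '{"turn":[[0,0,0],[0,0,0],[0,0,0],[0,0,0],[0,0,0],[0,0,0],[0,0,0],[0,0,0]],"linear":[[0,0,0],[0,0,0],[0,0,0],[0,0,0],[0,0,0],[0,0,0],[0,0,0],[0,0,0]],"gripper":[0.04,0.03,0.02,0.012,0.005,0.005,0.005,0.005]}' 30
```

```text
time_s: 17.72
position: [0.3868, -0.2458, 0.0466]
orientation: [[-0.106, 0.994, 0.001], [0.994, 0.106, 0.005], [0.005, 0.001, -1.0]]
ft_force: [-0.2, -0.7, -0.3]
width: 0.0502
gripper_force: 0.0
time_s: 18.38
position: [0.3878, -0.2459, 0.0473]
orientation: [[-0.107, 0.994, 0.003], [0.994, 0.107, 0.004], [0.004, 0.003, -1.0]]
ft_force: [1.8, 1.0, 2.4]
width: 0.01
gripper_force: 30.0
```

```bash
python3 -m crank '{"turn":[[0,0,0],[0,0,0],[0,0,0],[0,0,0],[0,0,0],[0,0,0],[0,0,0],[0,0,0],[0,0,0],[0,0,0],[0,0,0],[0,0,0]],"linear":[[0,0,0.002],[0,0,0.004],[-0.014,0,0.004],[-0.028,0,0.004],[-0.043,0,0.004],[-0.043,0.015,0.004],[-0.043,0.04,0.004],[-0.043,0.065,0.004],[-0.043,0.09,0.004],[-0.043,0.115,0.004],[-0.043,0.14,0.004],[-0.043,0.14,0.004]],"gripper":[0.005,0.005,0.005,0.005,0.005,0.005,0.005,0.005,0.005,0.005,0.005,0.005]}' 30
python3 - <<'E'
from h import *
s=manip.read_state();print(s['joints'])
E
```

```text
time_s: 19.38
position: [0.3437, -0.1026, 0.0503]
orientation: [[-0.11, 0.994, 0.0], [0.994, 0.11, 0.007], [0.007, 0.001, -1.0]]
ft_force: [0.3, -0.4, -2.2]
width: 0.0098
gripper_force: 30.0
[-0.39104777 -0.5827372   2.10321446  0.00625321  1.62341698 -0.50102732]
```

```bash
python3 -m crank '{"turn":[[0,0,0],[0,0,0],[0,0,0],[0,0,0],[0,0,0],[0,0,0],[0,0,0],[0,0,0],[0,0,0]],"linear":[[0,0.025,0],[0,0.05,0],[0,0.075,0],[0,0.1,0],[0,0.125,0],[0,0.15,0],[0,0.172,0],[0,0.172,0],[0,0.172,0]],"gripper":[0.005,0.005,0.005,0.005,0.005,0.005,0.005,0.005,0.005]}' 30
python3 - <<'E'
from h import *
np.set_printoptions(precision=4,suppress=True)
snap('top');viewer.get_image('wrist');s=manip.read_state();snap('wrist')
print(s['position'],s['joints'])
for n in ('top','wrist'):
  for l,z in [('tray',0),('bottle_large',0),('tip_axis',.16),('tip',.095),('grip_mid',.285),('trigger_face',.285)]:
    for r in nets.landmark_of(n,l)[:2]: print(n,l,round(r['conf'],2),atz(n,r['point'],z) if n=='top' else watz(s,r['point'],z))
E
```

```text
time_s: 20.13
position: [0.344, 0.0664, 0.0505]
orientation: [[-0.109, 0.994, 0.0], [0.994, 0.109, 0.004], [0.004, 0.001, -1.0]]
ft_force: [0.2, 0.2, -2.1]
width: 0.0096
gripper_force: 30.0
[0.3442 0.0654 0.0505] [ 0.0872 -0.616   2.1236  0.0035  1.6331 -0.0194]
top tray 0.62 [0.4234 0.0688 0.    ]
top bottle_large 0.91 [ 0.5621 -0.0507  0.    ]
top tip_axis 0.57 [0.55   0.2028 0.16  ]
top grip_mid 0.73 [0.5522 0.1929 0.285 ]
top trigger_face 0.47 [0.5527 0.1663 0.285 ]
top trigger_face 0.16 [0.5534 0.1924 0.285 ]
wrist tray 0.86 [0.4193 0.0715 0.    ]
wrist bottle_large 0.62 [ 0.5589 -0.0645  0.    ]
wrist tip 0.41 [0.4596 0.0263 0.095 ]
wrist grip_mid 0.32 [0.3323 0.1827 0.285 ]
```

```bash
python3 -m crank '{"turn":[[0,0,0],[0,0,0],[0,0,0],[0,0,0],[0,0,0],[0,0,0],[0,0,0],[0,0,0],[0,0,0],[0,0,0]],"linear":[[0,0.025,0],[0,0.05,0],[0,0.075,0],[0,0.1,0],[0.01,0.121,0],[0.032,0.121,0],[0.054,0.121,0],[0.076,0.121,0],[0.092,0.121,0],[0.092,0.121,0]],"gripper":[0.005,0.005,0.005,0.005,0.005,0.005,0.005,0.005,0.005,0.005]}' 30
python3 -m crank '{"turn":[[0,0,0],[0,0,0],[0,0,0],[0,0,0],[0,0,0],[0,0,0],[0,0,0]],"linear":[[0,0,-0.002],[0,0,-0.0035],[0,0,-0.0035],[0,0,-0.0035],[0,0,-0.0035],[0,0,-0.0035],[0,0,-0.0035]],"gripper":[0.005,0.005,0.005,0.005,0.02,0.034,0.034]}' 30
python3 - <<'E'
from h import *
np.set_printoptions(precision=4,suppress=True)
a=snap('scene');b=snap('top');viewer.get_image('wrist');s=manip.read_state();snap('wrist');print(s['position'])
cv2.imwrite('pics/t2.png',np.hstack([cv2.resize(b[120:240,160:320,::-1],(480,360)),cv2.resize(a[130:290,150:290,::-1],(315,360))]))
for n in ('top','wrist'):
  for l,z in [('tray',0),('tray_handle',.062),('tip_axis',.16),('tip',.095)]:
    for r in nets.landmark_of(n,l)[:2]: print(n,l,round(r['conf'],2),atz(n,r['point'],z) if n=='top' else watz(s,r['point'],z))
E
```

```text
time_s: 21.72
position: [0.4384, 0.1871, 0.0506]
orientation: [[-0.106, 0.994, 0.002], [0.994, 0.106, 0.004], [0.004, 0.003, -1.0]]
ft_force: [0.5, 1.1, -2.5]
width: 0.0096
gripper_force: 30.0
time_s: 22.3
position: [0.4363, 0.1873, 0.0478]
orientation: [[-0.107, 0.994, 0.002], [0.994, 0.107, 0.005], [0.004, 0.003, -1.0]]
ft_force: [0.8, 0.8, -0.6]
width: 0.0265
gripper_force: 0.0
[0.4364 0.1873 0.0476]
top tray 0.64 [0.5204 0.1849 0.    ]
top tip_axis 0.75 [0.5547 0.2027 0.16  ]
wrist tray 0.56 [0.5114 0.1945 0.    ]
wrist tray_handle 0.73 [0.4361 0.1864 0.062 ]
```

View pics/t2.png

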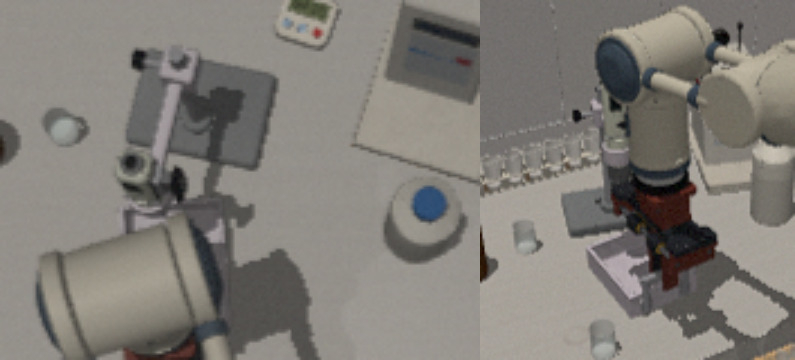

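The picture shows the tray under the pipette with its handle towards the robot, and the gripper clear of the pipette. Next I retreat, go up and line up over the grip.

```bash
python3 -m crank '{"turn":[[0,0,0],[0,0,0],[0,0,0],[0,0,0],[0,0,0],[0,0,0],[0,0,0],[0,0,0],[0,0,0],[0,0,0],[0,0,0],[0,0,0]],"linear":[[0,0,0],[0,0,0.01],[0,0,0.02],[0,0,0.03],[-0.005,0,0.035],[-0.03,-0.005,0.04],[-0.055,-0.01,0.06],[-0.055,-0.01,0.1],[-0.055,-0.01,0.14],[-0.055,-0.01,0.18],[-0.055,-0.01,0.22],[-0.055,-0.01,0.26]],"gripper":[0.034,0.034,0.034,0.034,0.034,0.034,0.034,0.06,0.0878,0.0878,0.0878,0.0878]}' 30
python3 -m crank '{"turn":[[0,0,0],[0,0,0],[0,0,0]],"linear":[[0,0,0.03],[0,0,0.07],[0,0,0.1]],"gripper":[0.0878,0.0878,0.0878]}' 30
python3 - <<'E'
from kin import *
np.set_printoptions(precision=3,suppress=True)
p=np.load('p.npy');s=manip.read_state();q=np.array(s['joints']);print(s['position'],q)
y=np.array([np.sin(np.radians(11)),np.cos(np.radians(11)),0]);z=np.array([0,0,-1.])
for sg in (1,-1):
  R=np.c_[np.cross(sg*y,z),sg*y,z]
  for P in ([.45,.16,.4],[.552,.195,.40],[.552,.195,.266]):
    c,x=ik(np.array(P),R,p,[q,q+[0,0,0,0,0,1.3],q-[0,0,0,0,0,1.3]]);print(sg,P,'%.0e'%c,x)
  go([.45,.16,.4],R)
E
```

```text
time_s: 23.9
position: [0.3805, 0.177, 0.3102]
orientation: [[-0.107, 0.994, 0.003], [0.994, 0.107, 0.005], [0.005, 0.004, -1.0]]
ft_force: [1.1, 0.4, 0.7]
width: 0.0641
gripper_force: 0.0
time_s: 24.15
position: [0.3804, 0.177, 0.4112]
orientation: [[-0.107, 0.994, 0.005], [0.994, 0.107, 0.006], [0.005, 0.005, -1.0]]
ft_force: [0.2, -0.7, -0.2]
width: 0.0839
gripper_force: 0.0
[0.38  0.177 0.411] [ 0.351 -0.261  1.216  0.004  2.18   0.247]
1 [0.45, 0.16, 0.4] 3e-30 [ 0.27  -0.121  1.117 -0.     2.146 -1.109]
1 [0.552, 0.195, 0.4] 6e-30 [ 0.281  0.174  0.816  0.     2.151 -1.098]
1 [0.552, 0.195, 0.266] 4e-30 [ 0.281  0.065  1.181  0.     1.895 -1.098]
t 24.15 lin [ 0.07  -0.017 -0.011] turn [-0.45  0.03 72.86]
-1 [0.45, 0.16, 0.4] 2e-20 [ 0.27  -0.121  1.117  0.     2.146  2.033]
-1 [0.552, 0.195, 0.4] 1e-19 [0.281 0.174 0.816 0.    2.151 2.044]
-1 [0.552, 0.195, 0.266] 3e-19 [0.281 0.065 1.181 0.    1.895 2.044]
t 24.15 lin [ 0.07  -0.017 -0.011] turn [   0.04    0.49 -107.14]
```

```bash
python3 -m crank '{"turn":[[0,0.5,-107],[0,0.5,-107],[0,0.5,-107],[0,0.5,-107],[0,0.5,-107],[0,0.5,-107],[0,0.5,-107],[0,0.5,-107],[0,0.5,-107],[0,0.5,-107],[0,0.5,-107],[0,0.5,-107]],"linear":[[0.03,-0.01,0],[0.07,-0.017,0.01],[0.07,-0.017,0.01],[0.07,-0.017,0.01],[0.07,-0.017,0.01],[0.07,-0.017,0.01],[0.07,-0.017,0.01],[0.07,-0.017,0.01],[0.07,-0.017,0.01],[0.07,-0.017,0.01],[0.07,-0.017,0.01],[0.07,-0.017,0.01]],"gripper":[0.0878,0.0878,0.0878,0.0878,0.0878,0.0878,0.0878,0.0878,0.0878,0.0878,0.0878,0.0878]}' 30
python3 -m crank '{"turn":[[0,0,-7],[0,0,-14],[0,0,-21],[0,0,-21],[0,0,-21]],"linear":[[0,0,0],[0,0,0],[0,0,0],[0,0,0],[0,0,0]],"gripper":[0.0878,0.0878,0.0878,0.0878,0.0878]}' 30
python3 - <<'E'
from kin import *
np.set_printoptions(precision=4,suppress=True)
viewer.get_image('wrist');s=manip.read_state();im=snap('wrist','w5.png')
print(s['position'],s['orientation'])
for l,z in [('grip_mid',.285),('trigger_face',.285),('tray',0),('tray_handle',.062),('tip_axis',.16),('stand',0)]:
  for r in nets.landmark_of('wrist',l)[:2]: print(l,round(r['conf'],2),np.array(r['point'])*[512,384],watz(s,r['point'],z))
E
```

```text
time_s: 25.15
position: [0.4507, 0.1602, 0.4183]
orientation: [[0.985, 0.171, 0.001], [0.171, -0.985, 0.003], [0.001, -0.003, -1.0]]
ft_force: [0.6, 0.8, 0.1]
width: 0.0879
gripper_force: 0.0
time_s: 25.57
position: [0.4509, 0.1602, 0.4181]
orientation: [[0.983, -0.184, 0.002], [-0.184, -0.983, 0.003], [0.001, -0.004, -1.0]]
ft_force: [-0.4, 0.8, 0.5]
width: 0.088
gripper_force: 0.0
[0.451  0.1602 0.4179] [[ 0.983  -0.1836  0.0016]
 [-0.1836 -0.983   0.0032]
 [ 0.001  -0.0034 -1.    ]]
grip_mid 0.68 [192.512   91.0848] [0.5515 0.2029 0.285 ]
trigger_face 0.7 [235.008   85.0944] [0.5485 0.1604 0.285 ]
tray 0.71 [229.12   114.8928] [0.5125 0.1966 0.    ]
tray_handle 0.83 [240.0256 155.2896] [0.4404 0.1862 0.062 ]
tip_axis 0.88 [210.8928  91.8912] [0.5543 0.2015 0.16  ]
```

View pics/w5.png

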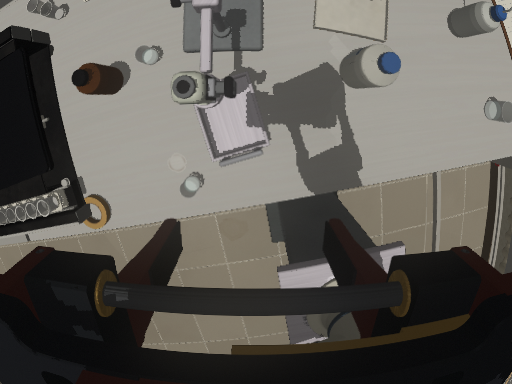

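The wrist picture shows the pipette's dial at (184,87), the trigger blade's outer face at about (236,87), and the tray below with its handle at (240,156).

Run:
```python
from kin import *
np.set_printoptions(precision=4,suppress=True)
s=manip.read_state()
f=lambda x,y,z:watz(s,np.array([x/512,y/384]),z)
print('dial',f(184,87,.328),'trig outer top',f(236,87,.306),'grip left edge',f(171,86,.32))
y=np.array([np.sin(np.radians(11)),np.cos(np.radians(11)),0]);z=np.array([0,0,-1.]);R=np.c_[np.cross(-y,z),-y,z]
c=np.array([.553,.2,0]);t=c-.00425*y;print(t);go([t[0],t[1],.38],R);go([t[0],t[1],.268],R)
```

```text
dial [0.5537 0.2006 0.328 ] trig outer top [0.5453 0.1584 0.306 ] grip left edge [0.5582 0.2137 0.32  ]
[0.5522 0.1958 0.    ]
t 25.97 lin [ 0.1009  0.0356 -0.0373] turn [-0.17  0.05 -0.23]
t 25.97 lin [ 0.1009  0.0356 -0.1493] turn [-0.17  0.05 -0.23]
```

```bash
python3 -m crank '{"turn":[[0,0,0],[0,0,0],[0,0,0],[0,0,0],[0,0,0],[0,0,0],[0,0,0],[0,0,0],[0,0,0],[0,0,0],[0,0,0],[0,0,0]],"linear":[[0.03,0.01,0],[0.06,0.02,0],[0.09,0.03,0],[0.1005,0.033,-0.01],[0.1005,0.033,-0.03],[0.1005,0.033,-0.05],[0.1005,0.033,-0.07],[0.1005,0.033,-0.09],[0.1005,0.033,-0.11],[0.1005,0.033,-0.13],[0.101,0.0345,-0.148],[0.101,0.036,-0.148]],"gripper":[0.0878,0.0878,0.0878,0.0878,0.0878,0.0878,0.0878,0.0878,0.0878,0.0878,0.0878,0.0878]}' 25
python3 -m crank '{"turn":[[0,0,0],[0,0,0],[0,0,0]],"linear":[[0,0,0],[0,0,0],[0,0,0]],"gripper":[0.07,0.062,0.06]}' 25
```

```text
time_s: 26.97
position: [0.5507, 0.1956, 0.2643]
orientation: [[0.982, -0.187, -0.006], [-0.187, -0.982, 0.001], [-0.006, 0.0, -1.0]]
ft_force: [-0.4, 0.7, -0.8]
width: 0.0877
gripper_force: 0.0
time_s: 27.22
position: [0.5526, 0.1963, 0.2713]
orientation: [[0.982, -0.187, 0.004], [-0.187, -0.982, 0.004], [0.003, -0.004, -1.0]]
ft_force: [0.1, -0.5, -0.1]
width: 0.0709
gripper_force: 0.0
```

```bash
python3 -m crank '{"turn":[[0,0,0],[0,0,0],[0,0,0],[0,0,0],[0,0,0],[0,0,0],[0,0,0],[0,0,0],[0,0,0],[0,0,0],[0,0,0],[0,0,0]],"linear":[[0,0,0],[0,0,0],[0,0,0],[0,0,0],[0,0,0],[0,0,0],[0,0,0],[0,0,0],[0,0,0],[0,0,0],[0,0,0],[0,0,0]],"gripper":[0.06,0.056,0.052,0.048,0.044,0.04,0.038,0.038,0.038,0.038,0.038,0.038]}' 25
python3 - <<'E'
from h import *
np.set_printoptions(precision=4,suppress=True)
s=manip.read_state();print(s['width'],s['gripper_force'],s['ft_force'])
snap('scene')
for l in ('tip','tip_mid','receiver'):print(l,[(round(r['conf'],2),np.round(np.array(r['point'])*[512,384])) for r in nets.landmark_of('scene',l)[:3]])
E
```

```text
time_s: 28.22
position: [0.5529, 0.1968, 0.2703]
orientation: [[0.982, -0.187, 0.004], [-0.187, -0.982, 0.004], [0.003, -0.005, -1.0]]
ft_force: [2.9, 2.6, 5.7]
width: 0.0404
gripper_force: 25.0
0.04036371473805035 25.009223520755768 [2.8761 2.5774 5.7197]
tip [(0.51, array([214., 247.]))]
tip_mid [(0.61, array([213., 232.]))]
receiver [(0.54, array([172., 240.])), (0.45, array([204., 284.]))]
```

Fully squeezed, at 40.4 mm across. Now I release the trigger and retreat upward.

```bash
python3 -m crank '{"turn":[[0,0,0],[0,0,0],[0,0,0],[0,0,0],[0,0,0],[0,0,0],[0,0,0],[0,0,0],[0,0,0],[0,0,0],[0,0,0],[0,0,0]],"linear":[[0,0,0],[0,0,0],[0,0,0],[0,0,0],[-0.0005,-0.003,0],[-0.0005,-0.003,0],[-0.0005,-0.003,0],[-0.0005,-0.003,0.02],[-0.0005,-0.003,0.05],[-0.0005,-0.003,0.08],[-0.0005,-0.003,0.12],[-0.0005,-0.003,0.15]],"gripper":[0.05,0.06,0.07,0.08,0.0878,0.0878,0.0878,0.0878,0.0878,0.0878,0.0878,0.0878]}' 25
python3 -m crank '{"turn":[[0,0,0],[0,0,0],[0,0,0],[0,0,0],[0,0,0],[0,0,0],[0,0,0]],"linear":[[-0.03,-0.01,0],[-0.06,-0.02,0],[-0.1,-0.035,0],[-0.12,-0.04,0],[-0.12,-0.04,0],[-0.12,-0.04,0],[-0.12,-0.04,0]],"gripper":[0.0878,0.0878,0.0878,0.0878,0.0878,0.0878,0.0878]}' 25
python3 - <<'E'
from h import *
np.set_printoptions(precision=4,suppress=True)
s=manip.read_state();im=snap('wrist');a=snap('scene')
cv2.imwrite('pics/w6.png',np.hstack([cv2.resize(im[40:200,130:300,::-1],(382,360)),cv2.resize(a[130:290,150:330,::-1],(405,360))]))
for l,z in [('trigger_face',.285),('tray',0),('tray_handle',.062),('tip_mid',.02),('receiver',0)]:
  for r in nets.landmark_of('wrist',l)[:2]: print(l,round(r['conf'],2),watz(s,r['point'],z))
E
```

```text
time_s: 29.42
position: [0.5513, 0.1935, 0.4218]
orientation: [[0.982, -0.187, 0.002], [-0.187, -0.982, 0.004], [0.001, -0.004, -1.0]]
ft_force: [-0.3, -0.1, 0.7]
width: 0.0877
gripper_force: 0.0
time_s: 30.0
position: [0.4322, 0.1535, 0.419]
orientation: [[0.982, -0.187, 0.001], [-0.187, -0.982, 0.003], [0.0, -0.003, -1.0]]
ft_force: [0.0, 0.6, -0.5]
width: 0.0879
gripper_force: 0.0
tray 0.7 [0.511  0.1952 0.    ]
tray_handle 0.98 [0.4339 0.1866 0.062 ]
tray_handle 0.75 [0.5731 0.1782 0.062 ]
tip_mid 0.59 [0.636  0.4177 0.02  ]
tip_mid 0.48 [0.5612 0.2088 0.02  ]
receiver 0.82 [0.3978 0.3046 0.    ]
receiver 0.77 [ 0.4517 -0.4301  0.    ]
```

View pics/w6.png

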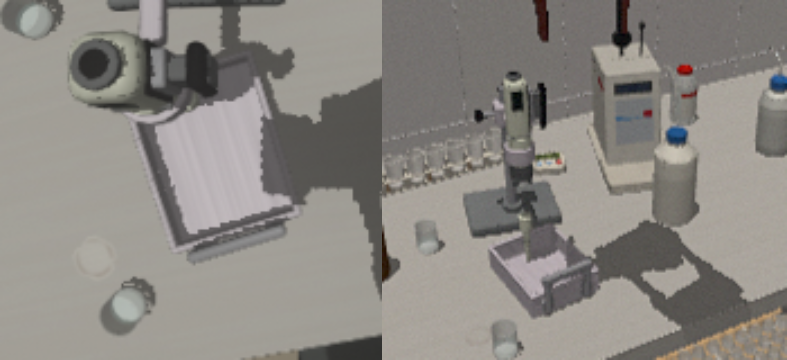

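The picture shows the tip standing upright in the tray under the pipette (right half, about (525,225)), with the trigger back out. I'll check that it has settled, then hand in.

```bash
python3 -m crank '{"turn":[[0,0,0],[0,0,0],[0,0,0],[0,0,0],[0,0,0],[0,0,0],[0,0,0],[0,0,0]],"linear":[[0,0,0],[0,0,0],[0,0,0],[0,0,0],[0,0,0],[0,0,0],[0,0,0],[0,0,0]],"gripper":[0.0878,0.0878,0.0878,0.0878,0.0878,0.0878,0.0878,0.0878]}' 25 >/dev/null
python3 - <<'E'
from h import *
np.set_printoptions(precision=4,suppress=True)
snap('scene');snap('top')
for l,z in [('tip',.004),('tip_mid',.054),('trigger_face',.285),('receiver',0),('bottle_large',0)]:
  for n in ('scene','top'):
    for r in nets.landmark_of(n,l)[:3]: print(n,l,round(r['conf'],2),np.round(np.array(r['point'])*[512,384]),atz(n,r['point'],z))
E
```

```text
scene tip 0.4 [215. 249.] [0.5319 0.2076 0.004 ]
scene tip_mid 0.52 [215. 234.] [0.5493 0.1998 0.054 ]
scene trigger_face 0.63 [224. 172.] [0.5452 0.157  0.285 ]
scene receiver 0.74 [208. 286.] [0.3866 0.2886 0.    ]
scene receiver 0.45 [172. 240.] [0.6578 0.321  0.    ]
top receiver 0.68 [182. 244.] [0.3933 0.3058 0.    ]
top receiver 0.61 [185. 169.] [0.6453 0.3112 0.    ]
top receiver 0.57 [408. 230.] [ 0.4602 -0.4273  0.    ]
scene bottle_large 0.84 [278. 224.] [ 0.565  -0.0666  0.    ]
```

```bash
python3 -c "
from station import ticket
print(ticket.finish_job())"
```

```text
the job is handed in; nothing more can be done
None
```

I handed the job in at about 31 s of the 72 s limit; no verdict came back. By the last pictures, the beaker stands about 63 cm from the tip's axis, the tip is upright in the tray under the pipette, the trigger is back out, and the arm is clear.

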